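# Hang the rinsed peg basket in the drying rail's ring and switch on the dehumidifier

## Robot

A 6-joint arm with a two-finger parallel gripper is mounted at the origin on the work surface. World frame = base frame: x ahead of the robot, y to its left, z up, the work surface at z = 0. Lengths are in m, angles in rad, forces in N, time in s.
With the tool pointing down it reaches from about 0.35 to 0.85 m from the base axis. Payload 8.1 kg.
Tool frame: the origin (TCP) lies midway between the tips of the shut fingers; the grasp point (between the pads) lies 19 mm behind it; z points along the fingers, x is the direction in which the jaws open and shut, and the axes are right-handed (so a half turn about z gives the same grasp; the last joint's range is limited). The gripper opens to 93 mm and grips with 3 to 60 N. Pads are 15 mm wide; open, the fingers measure 128 mm over their backs; the gripper's body (75 mm by 188 mm) begins 65 mm behind the grasp point.
Start: joints at [-1.196, 0.13, 1.488, -0, 1.523, -0.085], TCP at [0.266, -0.538, 0.219] pointing down, gripper open.
Joint ranges: [-2.96, 2.96], [-0.89, 2.26], [0.02, 2.5], [-1.34, 4.48], [0, 2.73], [-2.66, 2.66]. Speed limits (rad/s): [2.39, 2.39, 2.79, 3.14, 3.14, 3.14].

## Interface

Orientations are given as a unit quaternion [x, y, z, w].
In Python, from workcell import sense, optics, job, find_in, trace, tip_of gives the robot as it stands. The module is installed in compiled form; this text tells all that it offers.
- The arm moves only by the tool send_rows, never from a script. Its argument "deltas" is one flat list of numbers, 7 for each row, row after row: the closure, from 0 (fully open) to 1 (shut), then the shift along the tool's x, y, z scaled (see below), then the turn, a rotation vector about the tool's x, y, z scaled (see below). In form: [fingers, x, y, z, rx, ry, rz, fingers, x, y, z, rx, ry, rz, ...]. A call has 1 to 5 rows; each row shifts and turns the commanded pose from where the row before left it, along the tool's axes as they then stand; what a row does not reach is not made up. The controller multiplies each number of a shift by 10 cm and each number of a turn by 0.08 rad. A row lasts 1/10 s, in which the tool goes at most 50 mm and 8.59 degrees, less where a joint would pass 70% of its speed; a pose out of reach is approached as far as the arm can. A call with a number of a shift or a turn outside -1 to 1 is refused whole. A call with a gripper value outside its range is refused whole. The fingers move at their own pace and stop on an object; the grip force is fixed at half the most. Time passes only in rows, so rows that do not move let the fingers close. It gives the time, the measured TCP pose, the force and the opening at its end, in the units of the state.
- sense(): the state, without advancing time (a new reading comes with each control period).
- optics.snapshot(name): name is "side" or "top"; returns a dict with "img" (384x512x3 uint8, blue, green, red), "fx", "fy", "cx", "cy" (pixels), "rvec" (rotation vector, rad) and "tvec" (3), from world to camera coordinates, as OpenCV has them. Camera axes: x right, y down, z forward; pixel columns grow to the right and rows downward; lengths in m; the calibration is good to about 2 mm. A picture is of the moment at which its call begins. There is no depth.
- job.finish_job(): hands the job in, once; it reports no verdict.
Trained networks look in the newest picture that a camera, given by its name, has taken for a name from the list of things; names that differ only in an ending like _2 or _b are one class to them, and where a whole thing is asked for, a point or a joint stands for the part that bears it (a point fixed in the world has none). Each returns a list of dicts, best first, with "p" (0 to 1); they miss things now and then, are a little off and sometimes report something else, mostly with a low value. They report only what shows in the picture. A call takes as long as a camera call. They do not tell look-alikes from the thing itself.
- find_in(thing, camera): "bbox" ([centre column, centre row, width, height] in pixels, round what is visible of it).
- trace(thing, camera): "region" (384x512 bool, what is visible of it) and "bbox" ([centre column, centre row, width, height] in pixels, round what is visible of it).
- tip_of(thing, camera): "location" ([column, row] in pixels: a listed point, or the origin of a listed thing).
The state is a dict: "clock": time; "joints": joint angles; "dq": joint speeds; "effort": joint torques, N m; "tcp_pos": TCP position; "tcp_rot": TCP orientation; "force": force on the tool from outside, world axes, zero at the start; "ft_torque": the same for the moment, N m; "grip_width": opening from 0.0 (shut) to 1.0 (fully open).
Only numpy, scipy, OpenCV 4.12 (cv2) and the standard library are available. Lean on these libraries where they do the work, as an engineer would, in place of code of your own. Each camera call takes 0.05 s, during which the arm holds its last target. There are 200 camera calls.

## Task

The clothes-peg basket has just been rinsed and must dry. Thread its hook through the middle ring of the drying rail, following the bend of the hook rather than forcing it, and let the basket hang there freely and still; then press the power switch of the dehumidifier fully down and let it go. Leave the other things on the ledge where they are.

Things in the scene. Friction and masses are not known exactly. Their poses are not given: they have to be found in the camera images.
- basket: Small white slotted plastic peg basket, open on top, 100 (x) x 120 (y) x 65 mm high, empty, loose, about 0.16 kg. Origin: centre of its underside; z up. A steel handle on its -x wall carries a level grip (grip) and a C-hook (hook_centre). It starts standing on the ledge with +x pointing away from the robot within 25 degrees.
- grip (a point): Centre of the black grip sleeve on the basket's handle: a level bar along the basket's x, 44 mm long, 14 mm wide (y) and 14 mm high, 65 mm behind (-x) the basket's middle and 125 mm above its underside. Free space on both sides of it and above; it is pinched across y from above. Axes as the basket.
- hook_centre (a point): Centre of the hook's arc, at (0, 0, 145) mm in the basket's frame. The hook is 8 mm round rod in the basket's xz plane: from the grip's front end it rises at x = -35 to z = 145, then runs as an arc of 195 degrees, centre-line radius 35 mm, over the top (bend) to its free end (tip) on the +x side, curled in a little. It opens downward. Axes as the basket.
- bend (a point): Top of the hook's bend, on the centre line of the 8 mm rod: at (0, 0, 180) mm in the basket's frame, above the basket's centre of mass, so the basket hangs level (within 5 degrees) from here. Axes as the basket.
- tip (a point): Free end of the hook, on the rod's centre line at the centre of its rounded end (radius 4 mm): at (33.8, 0, 135.9) mm in the basket's frame, 15 degrees past the foremost point of the arc.
- rail: Steel drying rail screwed to the ledge: a level 14 mm tube along its y, centre 277 mm above the ledge, on two 16 mm posts at y = -150 and +150 mm (foot flanges 40 mm across). Three closed rings hang rigidly below it on short necks at y = -75, 0 and +75 mm. Origin on the ledge midway between the posts; z up; +x points away from the robot within 8 degrees.
- ring (a point): Centre of the middle ring's hole, 245 mm above the ledge, 32 mm below the rail tube's centre. The ring stands upright across the rail's x axis: its hole looks along x. Hole 25 mm across, ring wire 6 mm thick, outside 37 mm. Axes as the rail. The rail and rings do not give.
- dehumidifier: Compact white dehumidifier, 130 (x) x 150 (y) mm, 212 mm high, does not move. Origin: centre of its underside; front with the intake slots at -x, air outlet louvre on the rear half of its top.
- power_top (a point): Centre of the top of the power switch, a round white push button 28 mm across in a grey housing on the dehumidifier's top, 35 mm in front (-x) of its middle. It is pressed straight down.
- power (a joint): Travel of the power switch in m: 0 released, 0.006 fully down. A spring returns it; fully down takes 5 N.
- mug: White ceramic mug, 80 mm across, 92 mm high; origin at the centre of its underside. To be left alone.
- tin: Aluminium tin with screw lid, 76 mm across, 80 mm high; origin at the centre of its underside. To be left alone.
- clip: Green spring clip lying on the ledge, about 75 x 16 x 21 mm; origin at the centre of its underside. To be left alone.
- block: Wooden block, 60 x 40 x 30 mm; origin at the centre of its underside. To be left alone.
- brush: Wooden scrubbing brush lying bristles down, 120 x 46 x 40 mm; origin at the centre of its underside. To be left alone.
- softener: Blue bottle, 84 mm across, 220 mm high; origin at the centre of its underside. To be left alone.
Not all that is in view belongs to the job. What is shaped like the basket but purple is not meant. What is shaped like the dehumidifier but yellow is not meant.

How it is judged:
By the outcome, as a careful person would: the job done as asked, in the order asked, and still so for the second after the job is handed in, with the robot touching nothing.
It also fails if it takes over 58 s, if anything falls off the work surface, if the arm or the gripper's body presses on something with over 40 N, if the wrist force passes 120 N, or if a joint passes its speed limit or range.

## Working session

There is one attempt and no reset: what is moved stays moved. The work goes in short steps, Python scripts to look and compute and a tool call to move; the robot and the scene stay as the last step left them, time stands still between calls to the robot, and variables do not carry over. Pictures are saved under pics/ and viewed, about 8 in all and at most 12, crops included, and the job is handed in when it is done.

Besides the shell and the picture viewer there is one more tool, called after "Emit:" by a JSON object that holds its "method" and its "body", one argument or row to a line. send_rows: Moves the arm, as the interface text tells. Its arguments: {"type":"object","properties":{"deltas":{"type":"array","items":{"type":"number","minimum":-1,"maximum":1}}},"required":["deltas"]}

```bash
mkdir -p pics
cat > h.py <<'E'
import numpy as np, cv2
from workcell import sense, optics, job, find_in, trace, tip_of
from scipy.spatial.transform import Rotation as R
def snap(n):
    s=optics.snapshot(n); s['Rm']=cv2.Rodrigues(np.array(s['rvec'],float))[0]; s['t']=np.array(s['tvec'],float).ravel(); return s
def ray(s,uv):
    d=np.array([(uv[0]-s['cx'])/s['fx'],(uv[1]-s['cy'])/s['fy'],1.]); return -s['Rm'].T@s['t'], s['Rm'].T@d
def atz(s,uv,z):
    o,d=ray(s,uv); return o+d*(z-o[2])/d[2]
def proj(s,p):
    c=s['Rm']@np.array(p)+s['t']; return np.array([s['fx']*c[0]/c[2]+s['cx'],s['fy']*c[1]/c[2]+s['cy']])
def tri(s1,u1,s2,u2):
    (o1,d1),(o2,d2)=ray(s1,u1),ray(s2,u2)
    d1/=np.linalg.norm(d1); d2/=np.linalg.norm(d2)
    k=np.linalg.lstsq(np.c_[d1,-d2],o2-o1,rcond=None)[0]
    a,b=o1+k[0]*d1,o2+k[1]*d2
    return (a+b)/2,np.linalg.norm(a-b)
E
python3 - <<'E'
from h import *
np.set_printoptions(precision=3,suppress=True)
S={n:snap(n) for n in('side','top')}
for n,s in S.items(): print(n,'cam',-s['Rm'].T@s['t'],'fwd',s['Rm'][2],s['fx'])
cv2.imwrite('pics/a.png',np.hstack([cv2.resize(S[n]['img'],(800,600))[:, :] for n in S]) if 0 else S['side']['img'])
cv2.imwrite('pics/b.png',S['top']['img'])
for t in 'grip hook_centre bend tip ring power_top basket rail dehumidifier'.split():
  for n in S:
    print(t,n,[(np.round(d['location']),round(d['p'],2)) for d in tip_of(t,n)[:4]])
E
```

```text
side cam [0.508 0.859 0.87 ] fwd [ 0.044 -0.743 -0.668] 362.89997496764096
top cam [0.485 0.052 1.22 ] fwd [ 0.06  -0.003 -0.998] 377.7506003028124
grip side [(array([342., 146.]), 0.71), (array([279., 170.]), 0.68)]
grip top [(array([307., 225.]), 0.91), (array([361., 304.]), 0.58)]
hook_centre side [(array([328., 143.]), 0.9), (array([266., 168.]), 0.81)]
hook_centre top [(array([358., 282.]), 0.87), (array([299., 206.]), 0.76)]
bend side [(array([265., 159.]), 0.98), (array([330., 132.]), 0.57)]
bend top [(array([304., 204.]), 0.95), (array([362., 283.]), 0.55)]
tip side [(array([256., 171.]), 0.79), (array([320., 147.]), 0.62)]
tip top [(array([359., 267.]), 0.79), (array([296., 196.]), 0.64), (array([183., 233.]), 0.62)]
ring side [(array([206., 171.]), 0.79)]
ring top [(array([249., 142.]), 0.71)]
power_top side [(array([183., 222.]), 0.61), (array([222.,  93.]), 0.52), (array([276., 101.]), 0.48)]
power_top top [(array([432., 134.]), 0.64), (array([413., 215.]), 0.48)]
basket side [(array([320., 172.]), 0.83), (array([263., 199.]), 0.79), (array([275., 338.]), 0.58)]
basket top [(array([348., 277.]), 0.86), (array([292., 210.]), 0.78), (array([315., 129.]), 0.36)]
rail side [(array([275., 340.]), 0.49)]
rail top []
dehumidifier side [(array([266., 151.]), 0.73), (array([217., 147.]), 0.6)]
dehumidifier top [(array([384., 203.]), 0.92), (array([400., 144.]), 0.57)]
```

View pics/a.png

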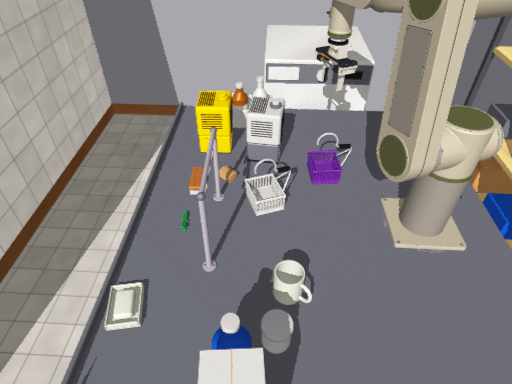

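View pics/b.png

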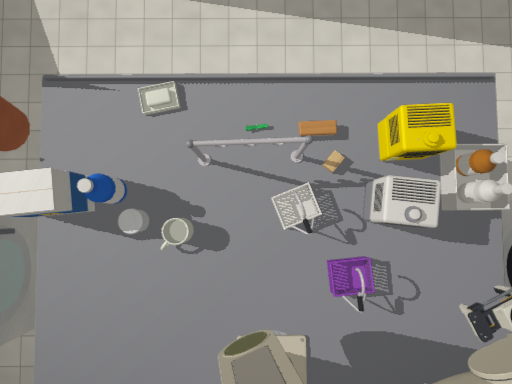

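Side view: the white basket is at (265,190) and the purple look-alike at (323,165). The white dehumidifier is at (265,122), the yellow one at (214,120). The rail runs between (203,196) and (213,130). Top view: white basket (298,208), purple (350,277), white dehumidifier (405,202), yellow (416,133), rail from (190,143) to (308,139). The white basket and the white dehumidifier fit the description. One enlarged crop will confirm this.

Run:
```python
from h import *
np.set_printoptions(precision=4,suppress=True)
a,b=snap('side'),snap('top')
c1=cv2.resize(a['img'][85:285,170:300],None,fx=3,fy=3,interpolation=cv2.INTER_CUBIC)
c2=cv2.resize(b['img'][120:240,180:340],None,fx=2.5,fy=2.5,interpolation=cv2.INTER_CUBIC)
c=np.zeros((600,800,3),np.uint8); c[:,:390]=c1; c[:300,400:]=c2
c3=cv2.resize(b['img'][165:235,360:450],None,fx=4,fy=4,interpolation=cv2.INTER_CUBIC); c[310:590,400:760]=c3
cv2.imwrite('pics/c.png',c)
for n,u,v in [('grip',(279,170),(307,225)),('hc',(266,168),(299,206)),('bend',(265,159),(304,204)),('tip',(256,171),(296,196)),('basket',(263,199),(292,210)),('ring',(206,171),(249,142)),('power',(276,101),(413,215))]: print(n,*tri(a,u,b,v))
print('flanges',atz(a,(209,266),0),atz(a,(219,197),0),atz(b,(204,160),0),atz(b,(297,156),0))
print('ring top z',atz(b,(249,142),.245), 'powertop',atz(b,(413,215),.22))
for n in('side','top'):
  for t in('grip','bend','tip','ring','power_top'):
    print(n,t,[(d['location'],round(d['p'],2)) for d in tip_of(t,n)[:4]])
```

```text
grip [ 0.4624 -0.102   0.1204] 0.012746250548954122
hc [ 0.5115 -0.0762  0.1467] 0.0016598612126624004
bend [ 0.516  -0.0867  0.1749] 0.0011863149849391228
tip [ 0.542  -0.0689  0.1385] 0.00482474811567893
basket [ 0.51   -0.0693  0.0157] 0.01759611216951248
ring [0.6787 0.064  0.2367] 0.0026365456128256064
power [ 0.4847 -0.3619  0.2365] 0.00236403722227422
flanges [ 0.668   0.2136 -0.    ] [ 0.6757 -0.0878  0.    ] [0.6652 0.2134 0.    ] [ 0.6769 -0.0891  0.    ]
ring top z [0.6757 0.0638 0.245 ] powertop [ 0.4835 -0.3689  0.22  ]
side grip [([343.0, 145.7], 0.88), ([282.4, 170.9], 0.81)]
side bend [([328.4, 132.4], 0.88), ([264.5, 159.8], 0.78)]
side tip [([319.3, 142.5], 0.69), ([253.6, 172.4], 0.64)]
side ring [([208.9, 168.3], 0.76)]
side power_top [([223.3, 90.2], 0.59), ([275.2, 102.3], 0.36)]
top grip [([308.0, 226.3], 0.8), ([358.5, 302.8], 0.66)]
top bend [([304.6, 201.6], 0.88), ([363.6, 282.2], 0.86), ([256.3, 127.9], 0.24)]
top tip [([357.9, 270.1], 0.7), ([308.4, 223.5], 0.67)]
top ring [([247.7, 141.5], 0.94)]
top power_top [([412.9, 212.1], 0.56), ([435.5, 135.0], 0.48)]
```

View pics/c.png

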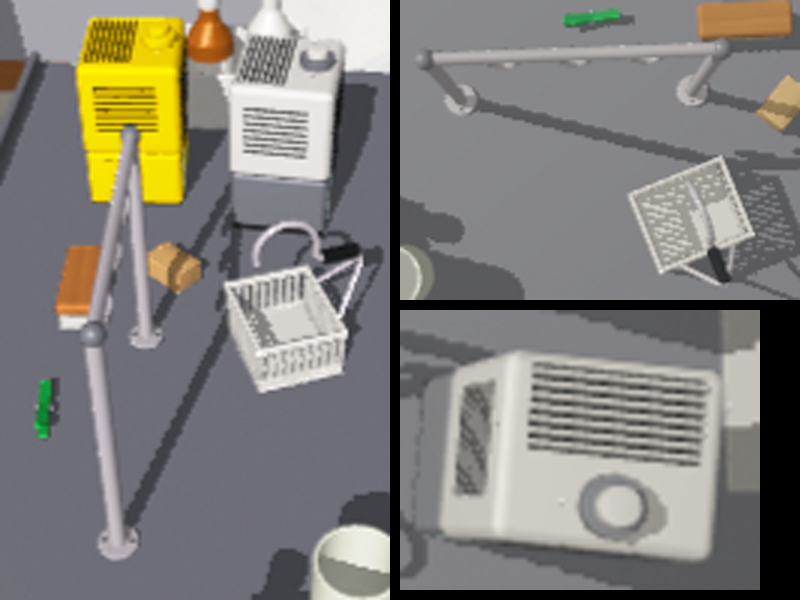

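```bash
cat > fit.py <<'E'
from h import *
from scipy.optimize import least_squares
np.set_printoptions(precision=4,suppress=True)
def fit(S,obs,x0):
    P=lambda q,p:R.from_euler('z',q[2]).apply(p)+[q[0],q[1],0]
    f=lambda q:np.concatenate([proj(S[c],P(q,np.array(p)/1000))-uv for c,p,uv in obs])
    r=least_squares(f,x0,loss='soft_l1',f_scale=1.5); return r.x,f(r.x).reshape(-1,2)
if __name__=='__main__':
    S={n:snap(n) for n in('side','top')}
    q,e=fit(S,[('top',(50,60,65),(271.2,197.2)),('top',(50,-60,65),(308.8,182.8)),('top',(-50,-60,65),(321.2,213.2)),('top',(-50,60,65),(284,228.8)),
     ('top',(-65,0,125),(307.5,226)),('side',(-65,0,125),(282.8,170)),('top',(0,0,180),(304.4,203)),('side',(0,0,180),(264.8,159.5)),('side',(33.8,0,136),(255.5,172))],[.51,-.07,.35])
    print('basket',q,np.degrees(q[2]));print(e)
    q,e=fit(S,[('top',(0,150,277),(189.6,144)),('top',(0,-150,277),(308.8,139.2)),('side',(0,150,277),(200.7,196.7)),('side',(0,-150,277),(213.3,129.3)),
     ('top',(0,150,3),(204,160)),('top',(0,-150,3),(297,156)),('side',(0,150,3),(209,266)),('side',(0,-150,3),(219,197)),('top',(0,0,245),(248.5,142))],[.67,.06,.03])
    print('rail',q,np.degrees(q[2]));print(e)
    for z in(.215,.222,.23): print('pw',z,atz(S['top'],(415,213.7),z), atz(S['side'],(170+318/3,85+50/3),z))
    s=sense(); print(R.from_quat(s['tcp_rot']).as_matrix(),s['tcp_pos'],s['clock'],s['grip_width'])
E
python3 fit.py
```

```text
basket [ 0.5153 -0.0787  0.371 ] 21.258190262333606
[[ 1.1575 -0.0628]
 [-0.1184 -0.0129]
 [-0.2343 -0.062 ]
 [ 0.5017 -1.1656]
 [-0.1296 -0.5038]
 [ 0.5009 -1.0054]
 [-3.0697  1.008 ]
 [ 0.5845 -0.2807]
 [-0.2899  0.0705]]
rail [0.6717 0.0635 0.033 ] 1.892281973333587
[[-0.1605 -0.6454]
 [-0.4264 -0.2877]
 [ 0.1926 -0.4391]
 [ 0.1029  0.8177]
 [-0.1237 -0.5837]
 [-0.7301 -0.0566]
 [ 0.3738 -0.6521]
 [-0.3609 -0.3615]
 [ 0.6236  1.5384]]
pw 0.215 [ 0.4869 -0.3764  0.215 ] [ 0.4851 -0.3981  0.215 ]
pw 0.222 [ 0.4869 -0.3734  0.222 ] [ 0.4854 -0.3847  0.222 ]
pw 0.23 [ 0.4869 -0.37    0.23  ] [ 0.4857 -0.3693  0.23  ]
[[ 0.4438 -0.8961  0.    ]
 [-0.8961 -0.4438  0.    ]
 [-0.     -0.     -1.    ]] [ 0.2663 -0.5377  0.2186] 1.7 0.9995908015176077
```

```bash
cat > plan.py <<'E'
from h import *
def basketR(yaw,lean): # tool orientation: jaws along basket -y, leaning back
    c,s=np.cos(yaw),np.sin(yaw)
    return R.from_matrix(np.c_[[s,-c,0],[-c,-s,0],[0,0,-1]])*R.from_euler('x',lean)
def cur():
    s=sense(); return np.array(s['tcp_pos']),R.from_quat(s['tcp_rot'])
def rows(p,r,targets,f,dec=3):
    """targets: list of (pos,R,n). prints rows, following the rounded commands"""
    for tp,tr,n in targets:
        for k in range(n,0,-1):
            dp=r.inv().apply((np.array(tp)-p)/k)/.1; dr=((r.inv()*tr).as_rotvec()/k)/.08
            row=np.round(np.r_[dp,dr],dec)
            print([f]+[float(v) for v in row],',', '!!' if np.abs(row[3:]).max()>1 or np.linalg.norm(row[:3])>.5 else '')
            p=p+r.apply(row[:3]*.1); r=r*R.from_rotvec(row[3:]*.08)
        print('  ->',np.round(p,4))
    return p,r
E
python3 - <<'E'
from plan import *
yaw=.371; g=np.array([.4547,-.1023,.125]); T=basketR(yaw,.14); z=T.as_matrix()[:,2]
t=g+.019*z; print('tcp goal',t)
p,r=cur()
rows(p,r,[((.33,-.45,.30),T,3),(t-.13*z,T,8),(t,T,4)],0,2)
# 2D threading
from scipy.optimize import minimize
def clear(hx,hz,g):
    a=np.radians(np.linspace(-15,180,400))+g
    X=np.c_[hx+35*np.cos(a),hz+35*np.sin(a)]
    d=lambda q:np.linalg.norm(X-q,axis=1).min()
    return min(d([0,15.5])-7,d([0,-15.5])-7,d([0,32])-11)
for gm in(30,35,40,45,50,55):
  o=[]
  for s in np.arange(-15,91,7.5):
    g=np.radians(min(gm,90-s)); a=np.radians(s)+g
    b=max(((clear(-35*np.cos(a)+0,-35*np.sin(a)+dz,g),dz) for dz in np.arange(-12,12.1,.5)))
    o.append((s,round(b[0],1),b[1]))
  print(gm,min(v[1] for v in o),[(v[1],v[2]) for v in o])
E
```

```text
tcp goal [ 0.45717094 -0.10133877  0.1061859 ]
[0, -0.17, -0.32, -0.27, 0.58, 0.03, 0.37] , 
[0, -0.18, -0.33, -0.26, 0.58, 0.02, 0.37] , 
[0, -0.18, -0.33, -0.24, 0.59, 0.03, 0.37] , 
  -> [ 0.3299 -0.4501  0.3   ]
[0, -0.35, -0.27, 0.12, -0.0, -0.0, -0.0] , 
[0, -0.35, -0.27, 0.12, -0.0, -0.0, -0.0] , 
[0, -0.35, -0.27, 0.12, -0.0, -0.0, -0.0] , 
[0, -0.35, -0.27, 0.12, -0.0, -0.0, -0.0] , 
[0, -0.35, -0.27, 0.12, -0.0, -0.0, -0.0] , 
[0, -0.35, -0.27, 0.12, -0.0, -0.0, -0.0] , 
[0, -0.34, -0.27, 0.12, -0.0, -0.0, -0.0] , 
[0, -0.35, -0.27, 0.12, -0.0, -0.0, -0.0] , 
  -> [ 0.4407 -0.1077  0.2351]
[0, 0.0, 0.0, 0.33, -0.0, -0.0, -0.0] , 
[0, 0.0, 0.0, 0.32, -0.0, -0.0, -0.0] , 
[0, 0.0, 0.0, 0.33, -0.0, -0.0, -0.0] , 
[0, 0.0, 0.01, 0.32, -0.0, -0.0, -0.0] , 
  -> [ 0.4567 -0.1015  0.1062]
30 1.7 [(np.float64(3.0), np.float64(-5.5)), (np.float64(2.4), np.float64(-1.5)), (np.float64(1.8), np.float64(1.0)), (np.float64(1.7), np.float64(3.0)), (np.float64(2.5), np.float64(3.0)), (np.float64(4.3), np.float64(2.0)), (np.float64(5.7), np.float64(1.0)), (np.float64(6.9), np.float64(0.5)),
[... 2300 characters left out ...]
(0.0)), (np.float64(8.5), np.float64(0.0)), (np.float64(8.5), np.float64(0.0)), (np.float64(8.5), np.float64(0.0)), (np.float64(8.5), np.float64(0.0))]
55 5.3 [(np.float64(6.2), np.float64(-2.0)), (np.float64(5.6), np.float64(0.0)), (np.float64(5.3), np.float64(1.0)), (np.float64(6.3), np.float64(1.0)), (np.float64(7.3), np.float64(0.5)), (np.float64(7.9), np.float64(0.0)), (np.float64(8.4), np.float64(0.0)), (np.float64(8.5), np.float64(0.0)), (np.float64(8.5), np.float64(0.0)), (np.float64(8.5), np.float64(0.0)), (np.float64(8.5), np.float64(0.0)), (np.float64(8.5), np.float64(0.0)), (np.float64(8.5), np.float64(0.0)), (np.float64(8.5), np.float64(0.0)), (np.float64(8.5), np.float64(0.0))]
```

Emit:
{"method": "send_rows", "body": {
  "deltas": [0,-0.17,-0.32,-0.27,0.58,0.03,0.37,0,-0.18,-0.33,-0.26,0.58,0.02,0.37,0,-0.18,-0.33,-0.24,0.59,0.03,0.37]
}}

```text
clock: 2.0
tcp_pos: [0.3306, -0.4489, 0.3009]
tcp_rot: [0.823, -0.564, 0.04, -0.059]
force: [0.2, -0.3, -0.1]
grip_width: 0.999
```

Emit:
{"method": "send_rows", "body": {
  "deltas": [0,-0.35,-0.27,0.12,0,0,0,0,-0.35,-0.27,0.12,0,0,0,0,-0.35,-0.27,0.12,0,0,0,0,-0.35,-0.27,0.12,0,0,0]
}}

```text
clock: 2.4
tcp_pos: [0.3853, -0.2768, 0.2674]
tcp_rot: [0.823, -0.563, 0.04, -0.058]
force: [-0.4, -0.0, 0.3]
grip_width: 0.999
```

Emit:
{"method": "send_rows", "body": {
  "deltas": [0,-0.35,-0.27,0.12,0,0,0,0,-0.35,-0.27,0.12,0,0,0,0,-0.34,-0.27,0.12,0,0,0,0,-0.35,-0.27,0.12,0,0,0,0,0,0,0,0,0,0]
}}

```text
clock: 2.9
tcp_pos: [0.4412, -0.1025, 0.2341]
tcp_rot: [0.825, -0.561, 0.039, -0.059]
force: [-0.8, -1.0, 0.5]
grip_width: 0.995
```

Run:
```python
from plan import *
yaw=.371; g=np.array([.4547,-.1023,.125]); T=basketR(yaw,.14); z=T.as_matrix()[:,2]
t=g+.019*z
p,r=cur(); print(p,(r.inv()*T).as_rotvec(),sense()['joints'])
rows(p,r,[(t-.03*z,T,4),(t,T,1)],0,2)
a,b=snap('side'),snap('top')
c=np.hstack([cv2.resize(a['img'][110:230,220:320],None,fx=4,fy=4,interpolation=cv2.INTER_CUBIC),cv2.resize(b['img'][160:280,250:350],None,fx=4,fy=4,interpolation=cv2.INTER_CUBIC)])
cv2.imwrite('pics/d.png',c)
```

```text
[ 0.44115192 -0.10251605  0.23413815] [-0.00042372  0.00284473  0.00597916] [-0.42794027 -0.40912709  1.9569275   0.10273079  1.49795114  0.76311188]
[0, 0.01, 0.01, 0.25, -0.0, 0.01, 0.02] , 
[0, 0.01, 0.01, 0.25, -0.0, 0.01, 0.02] , 
[0, 0.01, 0.0, 0.24, -0.0, 0.01, 0.02] , 
[0, 0.02, 0.01, 0.25, -0.01, 0.01, 0.01] , 
  -> [ 0.4531 -0.1031  0.1357]
[0, -0.0, -0.0, 0.3, 0.0, -0.0, 0.0] , 
  -> [ 0.457  -0.1016  0.106 ]
```

View pics/d.png

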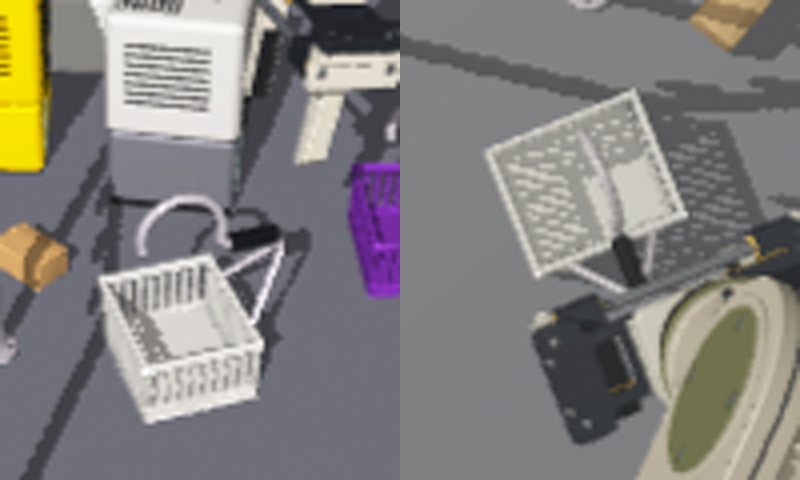

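The white basket is standing free: grip at about (307,225) in the top view and (286,170) in the side view. The open gripper is above and behind the grip. I'll go down and close.

Emit:
{"method": "send_rows", "body": {
  "deltas": [0,0.01,0.01,0.25,0,0.01,0.02,0,0.01,0.01,0.25,0,0.01,0.02,0,0.01,0,0.24,0,0.01,0.02,0,0.02,0.01,0.25,0,0.01,0.01,0,0,0,0.3,0,0,0]
}}

```text
clock: 3.5
tcp_pos: [0.4571, -0.1096, 0.1072]
tcp_rot: [0.821, -0.567, 0.042, -0.057]
force: [0.0, -0.6, -0.8]
grip_width: 0.999
```

Run:
```python
from plan import *
p,r=cur(); print(p,sense()['force'])
a=snap('side');b=snap('top')
for n in('side','top'): print(n,[(d['location'],round(d['p'],2)) for d in tip_of('grip',n)[:3]])
T=basketR(.371,.14);z=T.as_matrix()[:,2]
print(proj(a,p-.019*z),proj(b,p-.019*z))
cv2.imwrite('pics/e.png',np.hstack([cv2.resize(a['img'][110:230,220:320],None,fx=4,fy=4,interpolation=cv2.INTER_CUBIC),cv2.resize(b['img'][160:280,250:350],None,fx=4,fy=4,interpolation=cv2.INTER_CUBIC)]))
```

```text
[ 0.45709274 -0.10955173  0.10717741] [ 0.02814875 -0.64478816 -0.76374524]
side [([281.0, 170.2], 0.83), ([345.6, 146.1], 0.75)]
top [([306.5, 225.0], 0.75)]
[283.33262051 167.24494843] [310.27721633 225.53091961]
```

View pics/e.png

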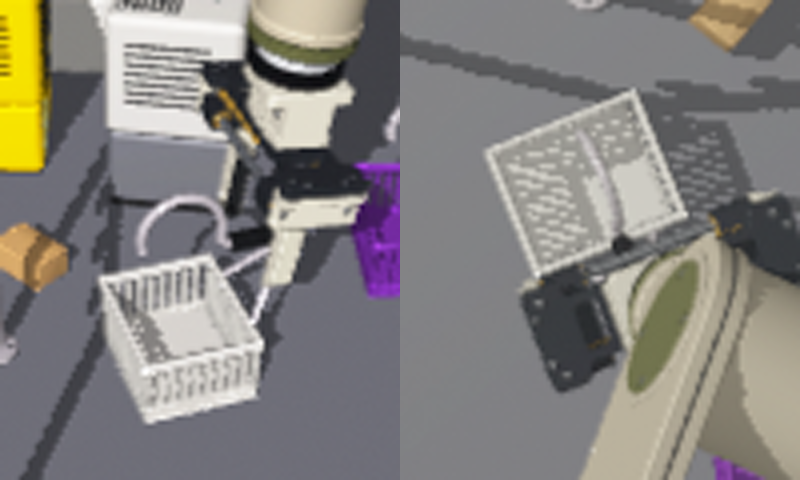

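Emit:
{"method": "send_rows", "body": {
  "deltas": [0,-0.07,-0.02,0,0,0,0,0,0,0,0,0,0,0,0,0,0,0,0,0,0]
}}

```text
clock: 4.0
tcp_pos: [0.4568, -0.1001, 0.1087]
tcp_rot: [0.822, -0.565, 0.042, -0.057]
force: [0.8, -0.6, 0.2]
grip_width: 0.997
```

Run:
```python
from plan import *
p,r=cur(); T=basketR(.371,.14);z=T.as_matrix()[:,2];t=np.array([.4547,-.1023,.125])+.019*z
print(p,r.inv().apply(t-p),(r.inv()*T).as_rotvec(),sense()['dq'])
```

```text
[ 0.45675273 -0.10006125  0.10872437] [0.00133151 0.00042488 0.00250945] [-0.00188573 -0.00513449 -0.00506184] [-0.00167727  0.0075292   0.00533279 -0.00042409 -0.00408355 -0.00224041]
```

Emit:
{"method": "send_rows", "body": {
  "deltas": [1,0.01,0,0.02,0,0,0,1,0,0,0,0,0,0,1,0,0,0,0,0,0,1,0,0,0,0,0,0,1,0,0,0,0,0,0]
}}

```text
clock: 4.5
tcp_pos: [0.4565, -0.1007, 0.1052]
tcp_rot: [0.822, -0.566, 0.041, -0.057]
force: [0.2, -0.0, -0.0]
grip_width: 0.623
```

Emit:
{"method": "send_rows", "body": {
  "deltas": [1,0,0,0,0,0,0,1,0,0,0,0,0,0,1,0,0,0,0,0,0]
}}

```text
clock: 4.8
tcp_pos: [0.4565, -0.1007, 0.1052]
tcp_rot: [0.822, -0.566, 0.041, -0.057]
force: [-0.5, -0.3, -0.1]
grip_width: 0.361
```

Emit:
{"method": "send_rows", "body": {
  "deltas": [1,0,0,0,0,0,0,1,0,0,0,0,0,0,1,0,0,0,0,0,0,1,0,0,0,0,0,0,1,0,0,0,0,0,0]
}}

```text
clock: 5.3
tcp_pos: [0.4565, -0.1007, 0.1052]
tcp_rot: [0.822, -0.566, 0.041, -0.057]
force: [-1.6, 0.5, 0.3]
grip_width: 0.148
```

```bash
cat >> plan.py <<'E'
RING=np.array([.6717,.0635,.245]); RY=.033
def hook2tcp(hx,hz,g,lean,off=(0,0,0)):
    """hook centre rel ring (mm, rail x & z), pitch g -> TCP pos, R. off: TCP-offset correction in basket frame grip (m)"""
    Rb=R.from_euler('z',RY)*R.from_euler('y',-g)
    h=RING+R.from_euler('z',RY).apply(np.array([hx,0,hz])/1000)
    T=Rb*basketR(0,lean)
    grip=h+Rb.apply(np.array([-.065,0,-.020])+off)
    return grip+T.apply([0,0,.019]),T
def thread(lean,off,G=50,ss=(-35,-22,-15,-7.5,0,10,20,30,40,55,70,80,90)):
    out=[]
    for s in ss:
        g=np.radians(min(G,90-s)); a=np.radians(max(s,-15))+g
        dz=np.interp(s,[-22,-15,-7.5,0,7.5,15,22,30],[-3.5,-2.5,0,1.5,1.5,1,.5,0]) if s<50 else 0
        ex=max(0,-15-s)*35*np.pi/180   # straight run-in along tip tangent
        tx,tz=np.sin(a),-np.cos(a)
        h=(-35*np.cos(a)-ex*tx,-35*np.sin(a)+dz-ex*tz)
        out.append((s,*hook2tcp(*h,g,lean,off),h))
    return out
E
python3 - <<'E'
from plan import *
p,r=cur(); print(sense()['grip_width'],p)
for s,tp,T,h in thread(.14,(0,0,0)): print(s,np.round(tp,4),np.round(h,1))
E
```

```text
0.14792774832316072 [ 0.45650847 -0.10069531  0.10519588]
-35 [0.6257 0.062  0.1587] [-35.7 -13.6]
-22 [0.6303 0.0621 0.1522] [-31.1 -20.1]
-15 [0.6327 0.0622 0.1497] [-28.7 -22.6]
-7.5 [0.6356 0.0623 0.1486] [-25.8 -23.6]
0 [0.6389 0.0624 0.147 ] [-22.5 -25.3]
10 [0.6439 0.0626 0.1433] [-17.5 -29. ]
20 [0.6494 0.0628 0.14  ] [-12.  -32.2]
30 [0.6553 0.063  0.1378] [ -6.1 -34.5]
40 [0.6614 0.0632 0.1373] [ -0. -35.]
55 [0.6429 0.0625 0.1424] [ -0. -35.]
70 [0.6264 0.062  0.1522] [ -0. -35.]
80 [0.6171 0.0617 0.1609] [ -0. -35.]
90 [0.6094 0.0614 0.1712] [ -0. -35.]
```

Run:
```python
from plan import *
p,r=cur()
s,tp,T,h=thread(.14,(0,0,0),ss=(-15,))[0]
st=tp+R.from_euler('z',RY).apply([-.07,0,-.03]); print(st)
rows(p,r,[((.4565,-.10,.205),r,3),(st,T,13)],1,2)
```

```text
[0.5627454  0.05990319 0.11971374]
[1, -0.0, -0.05, -0.33, 0.0, 0.0, 0.0] , 
[1, -0.0, -0.05, -0.33, 0.0, 0.0, 0.0] , 
[1, -0.0, -0.04, -0.33, 0.0, 0.0, 0.0] , 
  -> [ 0.4565 -0.1004  0.2052]
[1, -0.09, -0.11, 0.08, 0.83, 0.18, 0.28] , 
[1, -0.09, -0.1, 0.09, 0.83, 0.18, 0.28] , 
[1, -0.09, -0.09, 0.09, 0.83, 0.18, 0.28] , 
[1, -0.1, -0.09, 0.1, 0.83, 0.18, 0.28] , 
[1, -0.1, -0.08, 0.1, 0.83, 0.18, 0.28] , 
[1, -0.1, -0.07, 0.1, 0.83, 0.18, 0.28] , 
[1, -0.11, -0.06, 0.11, 0.83, 0.17, 0.28] , 
[1, -0.11, -0.05, 0.11, 0.83, 0.17, 0.28] , 
[1, -0.11, -0.04, 0.11, 0.83, 0.18, 0.27] , 
[1, -0.11, -0.03, 0.11, 0.83, 0.17, 0.28] , 
[1, -0.12, -0.02, 0.11, 0.83, 0.18, 0.27] , 
[1, -0.11, -0.01, 0.11, 0.83, 0.17, 0.28] , 
[1, -0.12, 0.01, 0.12, 0.84, 0.18, 0.27] , 
  -> [0.563  0.0598 0.1193]
```

Emit:
{"method": "send_rows", "body": {
  "deltas": [1,0,-0.05,-0.33,0,0,0,1,0,-0.05,-0.33,0,0,0,1,0,-0.04,-0.33,0,0,0,1,0,0,0,0,0,0]
}}

```text
clock: 5.7
tcp_pos: [0.459, -0.1014, 0.2106]
tcp_rot: [0.822, -0.565, 0.045, -0.058]
force: [0.2, -1.0, -0.9]
grip_width: 0.148
```

Emit:
{"method": "send_rows", "body": {
  "deltas": [1,-0.09,-0.11,0.08,0.83,0.18,0.28,1,-0.09,-0.1,0.09,0.83,0.18,0.28,1,-0.09,-0.09,0.09,0.83,0.18,0.28,1,-0.1,-0.09,0.1,0.83,0.18,0.28]
}}

```text
clock: 6.1
tcp_pos: [0.4885, -0.0504, 0.1772]
tcp_rot: [0.779, -0.593, 0.136, -0.151]
force: [0.1, 0.5, -1.8]
grip_width: 0.148
```

Emit:
{"method": "send_rows", "body": {
  "deltas": [1,-0.1,-0.08,0.1,0.83,0.18,0.28,1,-0.1,-0.07,0.1,0.83,0.18,0.28,1,-0.11,-0.06,0.11,0.83,0.17,0.28,1,-0.11,-0.05,0.11,0.83,0.17,0.28]
}}

```text
clock: 6.5
tcp_pos: [0.5214, -0.0007, 0.1513]
tcp_rot: [0.721, -0.608, 0.228, -0.242]
force: [-0.6, -0.1, -2.5]
grip_width: 0.146
```

Emit:
{"method": "send_rows", "body": {
  "deltas": [1,-0.11,-0.04,0.11,0.83,0.18,0.27,1,-0.11,-0.03,0.11,0.83,0.17,0.28,1,-0.12,-0.02,0.11,0.83,0.18,0.27,1,-0.11,-0.01,0.11,0.83,0.17,0.28,1,-0.12,0.01,0.12,0.84,0.18,0.27]
}}

```text
clock: 7.0
tcp_pos: [0.6138, 0.0632, 0.131]
tcp_rot: [0.636, -0.615, 0.325, -0.336]
force: [0.0, -1.8, -2.1]
grip_width: 0.148
```

Emit:
{"method": "send_rows", "body": {
  "deltas": [1,0,0,0,0,0,0,1,0,0,0,0,0,0]
}}

```text
clock: 7.2
tcp_pos: [0.6121, 0.063, 0.1287]
tcp_rot: [0.638, -0.615, 0.322, -0.333]
force: [1.0, -0.2, -1.4]
grip_width: 0.15
```

```bash
cat > look.py <<'E'
from plan import *
import sys
np.set_printoptions(precision=4,suppress=True)
s=sense(); p,r=cur(); print(s['clock'],p,s['force'],s['ft_torque'],s['grip_width'],s['joints'])
T0=thread(.14,(0,0,0),ss=(-15,))[0][2]; print('rot err',(r.inv()*T0).as_rotvec())
# predicted hook pts from the gripper
lean=.14
Rb=r*basketR(0,lean).inv(); g=p-r.apply([0,0,.019])
P=lambda q:g+Rb.apply(np.array(q)/1000-[-.065,0,.125])
S={n:snap(n) for n in('side','top')}
for n in S:
    for t,q in(('tip',(33.8,0,135.9)),('bend',(0,0,180)),('hook_centre',(0,0,145)),('grip',(-65,0,125))):
        print(n,t,'pred',proj(S[n],P(q)),'net',[(d['location'],round(d['p'],2)) for d in tip_of(t,n)[:3]])
arc=[P((35*np.cos(a),0,145+35*np.sin(a))) for a in np.radians(np.arange(-15,181,13))]
rim=[P(q) for q in((50,60,65),(50,-60,65),(-50,-60,65),(-50,60,65))]
ringp=[RING+R.from_euler('z',RY).apply([0,.0125*np.cos(a),.0125*np.sin(a)]) for a in np.arange(0,6.28,.4)]
if len(sys.argv)>1:
    o=[]
    for n,(u,v) in(('side',(170,110)),('top',(210,120))):
        w=100;h=120
        im=cv2.resize(S[n]['img'][v:v+h,u:u+w],None,fx=4,fy=4,interpolation=cv2.INTER_CUBIC); im2=im
        for L,c in((arc,(0,0,255)),(rim,(0,255,255)),(ringp,(255,0,255))):
            for q in L:
                x=proj(S[n],q); cv2.circle(im2,(int((x[0]-u+.5)*4),int((x[1]-v+.5)*4)),1,c,-1)
        o.append(im2)
    cv2.imwrite(sys.argv[1],np.hstack(o))
E
python3 look.py pics/f.png
```

```text
7.2 [0.6121 0.063  0.1287] [ 1.0385 -0.1608 -1.351 ] [ 0.0337  0.8133 -0.0198] 0.14988931901482877 [ 0.0037 -0.4585  2.498   0.1806  0.1413  1.3722]
rot err [0.0493 0.0013 0.003 ]
side tip pred [214.9776 176.3035] net [([212.2, 178.7], 0.7), ([203.9, 170.1], 0.27)]
side bend pred [234.3734 175.166 ] net [([232.0, 176.8], 0.75)]
side hook_centre pred [225.6947 181.4777] net [([226.7, 180.2], 0.96), ([190.4, 207.9], 0.2)]
side grip pred [236.4964 197.3541] net [([233.4, 200.2], 0.61)]
top tip pred [248.8241 151.3063] net [([250.5, 152.6], 0.95), ([354.8, 270.2], 0.92)]
top bend pred [249.6295 171.6763] net [([364.5, 282.9], 0.75)]
top hook_centre pred [249.3688 163.2861] net [([249.0, 164.6], 0.98), ([356.3, 279.4], 0.78)]
top grip pred [250.0851 176.4182] net [([251.0, 174.4], 0.94), ([252.1, 169.9], 0.75), ([361.3, 300.0], 0.73)]
```

View pics/f.png

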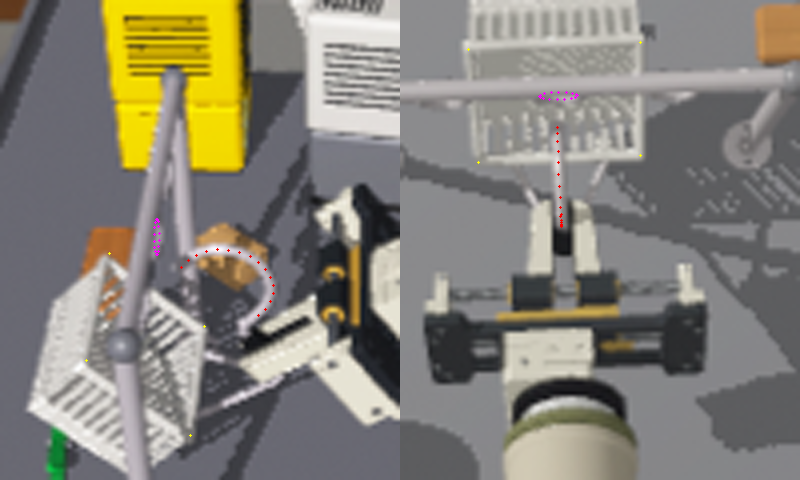

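The hook matches its predicted place to within 1–2 px, so nothing has slipped: side view tip at about (215,177), top view tip at (249,152), with the ring at (209,168) and (249,143). Joint 3 is at its limit, so the arm stands 20 mm behind and below the ring, at a tilt of 47°. Next I'll raise it first and then go in.

Run:
```python
from plan import *
p,r=cur()
W=[(*hook2tcp(-48,-17,np.radians(49),.14),3)]
p,r=rows(p,r,W,1,2)
```

```text
[1, 0.0, -0.06, -0.05, 0.11, -0.0, 0.0] , 
[1, 0.0, -0.06, -0.05, 0.11, -0.0, 0.01] , 
[1, 0.0, -0.07, -0.05, 0.1, -0.01, 0.0] , 
  -> [0.6118 0.062  0.1559]
```

Emit:
{"method": "send_rows", "body": {
  "deltas": [1,0,-0.06,-0.05,0.11,0,0,1,0,-0.06,-0.05,0.11,0,0,1,0,-0.07,-0.05,0.1,0,0,1,0,0,0,0,0,0,1,0,0,0,0,0,0]
}}

```text
clock: 8.2
tcp_pos: [0.6163, 0.0632, 0.1568]
tcp_rot: [0.632, -0.611, 0.332, -0.342]
force: [-0.8, -0.3, -1.5]
grip_width: 0.145
```

```bash
python3 look.py | head -6
python3 - <<'E'
from plan import *
p,r=cur()
W=[(tp,T,n) for (s,tp,T,h),n in zip(thread(.14,(0,0,0),G=48,ss=(-20,-15,-8,0)),(3,2,2,2))]
rows(p,r,W,1,3)
E
```

```text
8.2 [0.6163 0.0632 0.1568] [-0.8452 -0.3343 -1.4966] [0.0435 0.7922 0.0194] 0.14472652355435017 [ 0.0059 -0.5194  2.4968  0.1292  0.1731  1.4273]
rot err [ 0.02   -0.0005  0.0014]
side tip pred [213.7281 168.1046] net [([209.4, 167.8], 0.59)]
side bend pred [233.5553 167.4015] net [([231.4, 167.1], 0.87), ([226.8, 176.5], 0.26)]
side hook_centre pred [224.4792 173.7248] net [([225.9, 174.8], 0.91), ([231.1, 192.3], 0.52)]
side grip pred [234.9113 190.4027] net [([231.7, 190.7], 0.88)]
[1, 0.005, -0.014, 0.038, -0.056, -0.003, 0.005] , 
[1, 0.005, -0.014, 0.038, -0.056, -0.002, 0.005] , 
[1, 0.005, -0.013, 0.037, -0.055, -0.003, 0.006] , 
  -> [0.6278 0.062  0.153 ]
[1, -0.0, 0.003, 0.012, -0.0, 0.0, -0.0] , 
[1, -0.0, 0.003, 0.013, -0.0, 0.0, -0.0] , 
  -> [0.6295 0.0621 0.1511]
[1, -0.0, -0.003, 0.013, -0.0, 0.0, -0.0] , 
[1, -0.0, -0.002, 0.014, -0.0, 0.0, -0.0] , 
  -> [0.632  0.0622 0.15  ]
[1, -0.0, -0.002, 0.019, -0.0, 0.0, -0.0] , 
[1, -0.0, -0.002, 0.019, -0.0, 0.0, -0.0] , 
  -> [0.6354 0.0623 0.1482]
```

```bash
cat > zoom.py <<'E'
from plan import *
import sys
p,r=cur(); Rb=r*basketR(0,.14).inv(); g=p-r.apply([0,0,.019])
P=lambda q:g+Rb.apply(np.array(q)/1000-[-.065,0,.125])
arc=[P((35*np.cos(a),0,145+35*np.sin(a))) for a in np.radians(np.arange(-15,181,13))]
rg=lambda rad:[RING+R.from_euler('z',RY).apply([0,rad*np.cos(a),rad*np.sin(a)]) for a in np.arange(0,6.28,.3)]
tube=[RING+R.from_euler('z',RY).apply([0,y,.032]) for y in np.arange(-.08,.081,.02)]
o=[]
for n,(u,v,w,h) in(('side',(186,145,56,52)),('top',(226,125,56,52))):
    s=snap(n); k=7
    im=cv2.resize(s['img'][v:v+h,u:u+w],None,fx=k,fy=k,interpolation=cv2.INTER_CUBIC); m=im.copy()
    for L,c in((arc,(0,0,255)),(rg(.0155),(255,0,255)),(tube,(0,255,0))):
        for q in L:
            x=proj(s,q); cv2.circle(m,(int((x[0]-u+.5)*k),int((x[1]-v+.5)*k)),2,c,-1)
    o.append(np.vstack([im,m])[:, :])
I=np.hstack(o); cv2.imwrite(sys.argv[1],cv2.resize(I,None,fx=min(1,600/I.shape[0]),fy=min(1,600/I.shape[0]),interpolation=cv2.INTER_AREA))
E
python3 zoom.py pics/g.png
```

```text
(no output)
```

View pics/g.png

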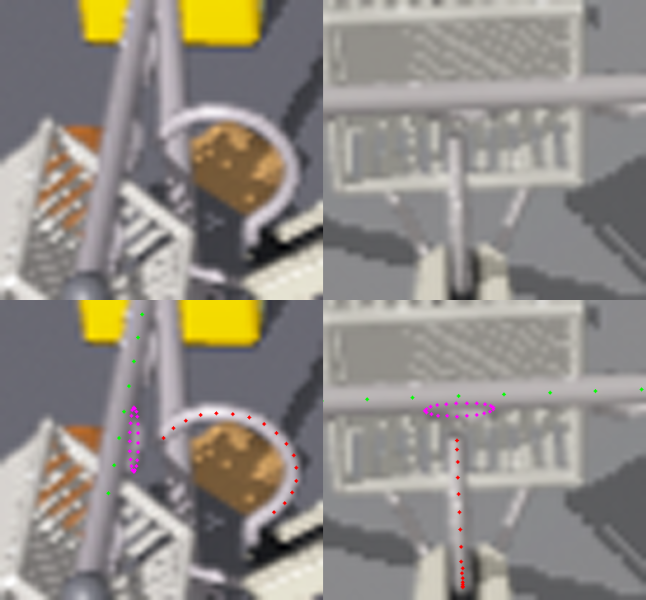

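The overlay agrees to about 1 px. The tip is at about (214,168) in the side view and (248,149) in the top view, lined up with the ring and some 18 mm short of it. I'll enter slowly.

Emit:
{"method": "send_rows", "body": {
  "deltas": [1,0.005,-0.014,0.038,-0.056,0,0.005,1,0.005,-0.014,0.038,-0.056,0,0.005,1,0.005,-0.013,0.037,-0.055,0,0.005,1,0,0.003,0.012,0,0,0,1,0,0.003,0.013,0,0,0]
}}

```text
clock: 9.3
tcp_pos: [0.6297, 0.062, 0.1511]
tcp_rot: [0.634, -0.614, 0.327, -0.337]
force: [-0.6, 0.5, -1.9]
grip_width: 0.148
```

Emit:
{"method": "send_rows", "body": {
  "deltas": [1,0,-0.003,0.013,0,0,0,1,0,-0.002,0.014,0,0,0,1,0,0,0,0,0,0]
}}

```text
clock: 9.6
tcp_pos: [0.6321, 0.0622, 0.15]
tcp_rot: [0.634, -0.614, 0.327, -0.337]
force: [-0.8, -0.0, -2.6]
grip_width: 0.146
```

```bash
cat > st.py <<'E'
from plan import *
from scipy.optimize import least_squares
np.set_printoptions(precision=2,suppress=True)
def hookstate():
    p,r=cur(); Rb=r*basketR(0,.14).inv(); Rr=R.from_euler('z',RY)
    h=p-r.apply([0,0,.019])+Rb.apply([.065,0,.020])
    e=(Rr.inv()*Rb).as_euler('zxy'); return Rr.inv().apply(h-RING)*1000,np.degrees(e)
if __name__=='__main__':
    h,e=hookstate(); s=sense(); g=np.radians(-e[2])
    a=np.radians(np.linspace(-15,180,600))+g; X=np.c_[h[0]+35*np.cos(a),h[2]+35*np.sin(a)]
    print('t',s['clock'],'hook rel ring',h,'yaw,roll,-pitch',e,'F',np.array(s['force']),'M',np.array(s['ft_torque']),s['grip_width'])
    print('tip',X[0],'clear up/low/tube',[np.linalg.norm(X-q,axis=1).min()-d for q,d in(([0,15.5],7),([0,-15.5],7),([0,32],11))])
E
python3 st.py
python3 - <<'E'
from plan import *
p,r=cur()
W=[(tp,T,n) for (s,tp,T,h),n in zip(thread(.14,(0,0,0),G=48,ss=(-8,0,8,16,24,32,42)),(1,2,2,2,2,2,2))]
rows(p,r,W,1,3)
E
```

```text
t 9.6 hook rel ring [-26.75  -0.01 -22.65] yaw,roll,-pitch [ -0.    -0.03 -48.01] F [-0.81 -0.02 -2.61] M [ 0.01  0.85 -0.05] 0.1464627492205116
tip [ 2.6  -3.58] clear up/low/tube [np.float64(4.590560397652741), np.float64(5.2019488997399606), np.float64(14.841708905616088)]
[1, -0.0, 0.001, -0.001, -0.002, -0.008, 0.0] , 
  -> [0.632  0.0622 0.15  ]
[1, -0.0, -0.002, 0.019, -0.0, 0.0, 0.0] , 
[1, -0.0, -0.002, 0.02, -0.0, 0.0, 0.0] , 
  -> [0.6354 0.0623 0.1482]
[1, -0.0, 0.002, 0.024, -0.0, 0.0, 0.0] , 
[1, -0.0, 0.002, 0.025, -0.0, 0.0, 0.0] , 
  -> [0.6393 0.0624 0.1451]
[1, -0.0, 0.0, 0.026, -0.0, 0.0, 0.0] , 
[1, -0.0, 0.001, 0.026, -0.0, 0.0, 0.0] , 
  -> [0.6435 0.0625 0.1421]
[1, -0.0, -0.003, 0.025, -0.0, 0.0, 0.0] , 
[1, -0.0, -0.003, 0.025, -0.0, 0.0, 0.0] , 
  -> [0.648  0.0627 0.1398]
[1, -0.0, -0.007, 0.024, -0.0, 0.0, 0.0] , 
[1, -0.0, -0.006, 0.024, -0.0, 0.0, 0.0] , 
  -> [0.6527 0.0628 0.1382]
[1, -0.0, -0.015, 0.027, -0.0, 0.0, 0.0] , 
[1, -0.0, -0.015, 0.027, -0.0, 0.0, 0.0] , 
  -> [0.6589 0.063  0.1377]
```

Emit:
{"method": "send_rows", "body": {
  "deltas": [1,0,-0.002,0.019,0,0,0,1,0,-0.002,0.02,0,0,0,1,0,0.002,0.024,0,0,0,1,0,0.002,0.025,0,0,0,1,0,0,0,0,0,0]
}}

```text
clock: 10.1
tcp_pos: [0.6394, 0.0624, 0.1449]
tcp_rot: [0.634, -0.614, 0.327, -0.337]
force: [-0.5, -0.3, -1.7]
grip_width: 0.147
```

```bash
python3 st.py; python3 zoom.py pics/h.png
```

```text
t 10.1 hook rel ring [-19.4   -0.05 -27.85] yaw,roll,-pitch [ -0.    -0.04 -47.99] F [-0.51 -0.3  -1.74] M [0.02 0.82 0.  ] 0.14659091255860485
tip [ 9.95 -8.79] clear up/low/tube [np.float64(5.49051210565054), np.float64(5.005019404288166), np.float64(16.912770426415534)]
```

View pics/h.png

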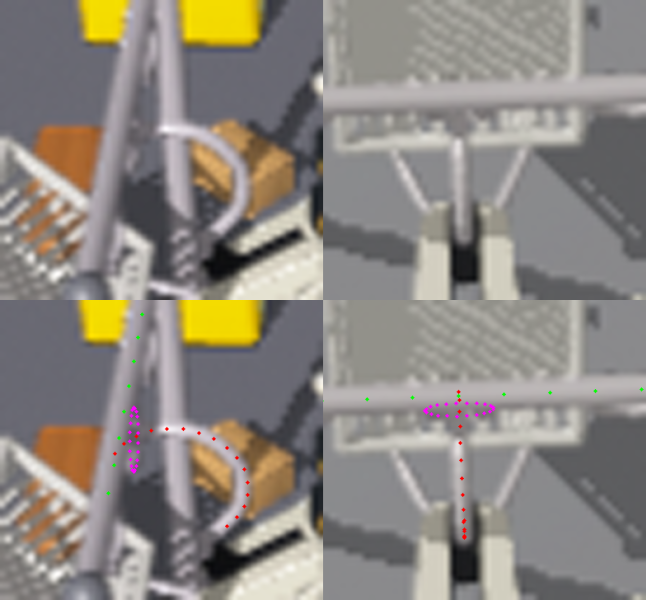

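In the side view the visible rod seems to end at about (214,167), just right of the ring. Before going on I'll check the pixels there numerically.

Run:
```python
from plan import *
s=snap('side'); p,r=cur(); Rb=r*basketR(0,.14).inv(); g=p-r.apply([0,0,.019])
P=lambda q:g+Rb.apply(np.array(q)/1000-[-.065,0,.125])
print([tuple(np.round(proj(s,P((35*np.cos(a),0,145+35*np.sin(a)))),1)) for a in np.radians(np.arange(-15,90,13))])
print('    ',list(range(200,224)))
for v in range(160,178): print(v,s['img'][v,200:224].mean(axis=1).astype(int))
print([ (d['location'],round(d['p'],2)) for d in tip_of('tip','side')])
h=cv2.imread('pics/f.png')
```

```text
[(np.float64(205.5), np.float64(171.0)), (np.float64(207.1), np.float64(169.4)), (np.float64(209.2), np.float64(168.0)), (np.float64(211.7), np.float64(167.1)), (np.float64(214.4), np.float64(166.7)), (np.float64(217.3), np.float64(166.8)), (np.float64(220.1), np.float64(167.5)), (np.float64(222.7), np.float64(168.5)), (np.float64(224.9), np.float64(170.0))]
     [200, 201, 202, 203, 204, 205, 206, 207, 208, 209, 210, 211, 212, 213, 214, 215, 216, 217, 218, 219, 220, 221, 222, 223]
160 [109 108 107 108 114 143 169 160 141 111  96 108 109 137 187 187 172 139
 101 109 108 108 108 108]
161 [108 108 108 108 120 151 167 158 136 108  99 108 108 134 185 187 174 140
 100 109 108 108 107 108]
162 [109 108 108 108 123 156 166 154 131 103 102 109 105 129 185 189 174 144
 103 108 108 108 109 108]
163 [108 107 108 109 129 167 165 150 125  97  99 108 107 134 184 189 175 145
 107 108 108 108 107 108]
164 [107 108 107 111 135 168 163 145 118  95 100 109 109 131 178 183 175 148
 108 109 108 107 108 108]
165 [108 108 109 115 143 169 161 142 117 105 101 108 108 126 163 163 163 160
 121 113 107 107 107 
[... 565 characters left out ...]
103 108 107 109 138 188 187 168
 136 135 168 152 151 152]
172 [106 102 117 154 169 157 133 119 139 130 101 109 108 108 136 187 187 171
 134 108 155 169 163 147]
173 [106 102 125 170 166 153 129 120 147 107  98 108 107 104 126 186 187 173
 136  87 108 150 161 168]
174 [106 106 130 171 164 148 122 110 127 103 105 107 102  92 112 185 188 174
 140  94  97 108 151 157]
175 [106 110 139 173 163 143 116  89  91 110 102  92  68  71 111 185 189 176
 143 113 136  98 109 152]
176 [106 116 149 170 160 139 109  76  75  93  64  63  76  93 107 179 189 177
 144  96 106 136  99 109]
177 [109 112 152 170 157 134 104  72  63  63  63  63  64  63  93 160 190 179
 148  98  73 108 133  87]
[([204.3, 170.0], 0.68)]
```

Run:
```python
from plan import *
s=snap('side'); i=s['img'].astype(int)
print('side B-R, cols 203-218')
for v in range(160,177): print(v,(i[v,203:219,0]-i[v,203:219,2]))
t=snap('top')['img'].astype(int)
print('top mean / B-R, cols 240-256')
for v in range(138,156): print(v,t[v,240:257].mean(axis=1).astype(int),(t[v,240:257,0]-t[v,240:257,2]))
```

```text
side B-R, cols 203-218
160 [10  7  2 -1  0  1  2  6  9 10  3 -1 -1  1  2  6]
161 [ 9  7  1 -1  0  0  1  7 10 10  4 -1 -1  0  1  5]
162 [10  7  2  0  1  1  2  8 10  9  4  0 -1  0  1  4]
163 [ 9  6  0  0 -1  0  2  6  9 10  4 -1 -1  0  1  5]
164 [ 9  4  0  0 -1  0  3  7 11  9  6  0 -1  0  0  3]
165 [ 8  3  0  0  0  0  2  3  8  7  2 -2 -1  0  0  4]
166 [-4  1  1  0  1  0  0  0  1  1  2  1  0  0  1  1]
167 [-59 -10   1   1   1   2   0  -1   1   0   1   0   0   0  -1   1]
168 [-58   1   0   0   1   0   0  -1   3   2   3   2  -1  -2  -2  -1]
169 [-41   1  -1   0   0   1   0   3  10   9   8   3  -1  -1   0 -13]
170 [-27   1  -1  -1   0   0   2   4  10  10   9   3   0   0   1 -12]
171 [-15   0   0   0  -1   1   1   5   9   9   8   3  -2   0   1  -9]
172 [-13  -1   0   0   0   0   1   6  10  10   9   4  -1  -1   0  -5]
173 [ 0  0  0  1  1  0  2  6  9 10  8  3 -1 -1  0 -3]
174 [ 0  0 -1  1  1  2  4  8  9  9  8  3  1 -1  0 -2]
175 [ 0  1  0  1  2  4  8  8  9  6  7  3  0  0  0 -3]
176 [ 1  0  0  1  3  7  9  6  7  8  8  4  1  0  0 -3]
top mean / B-R, cols 240-256
138 [156 180 141 142 146 161 180 1
[... 1602 characters left out ...]
 -10 -10 -10 -10 -10  -8  -7  -6  -6  -6  -7  -5  -6  -6  -6  -6]
151 [148 147 146 145 145 145 142 148 187 218 156 132 139 138 138 138 138] [ 0  0  0  1  0  0  1 -1 -4 -6 -4 -1  1  0  1  1  1]
152 [133 139 139 138 138 139 138 146 176 196 154 130 138 138 138 138 138] [ 1  3  3  3  4  3  2  1 -4 -6 -5 -1  2  2  3  2  2]
153 [153 139 139 139 139 138 138 142 165 190 158 128 138 138 138 138 138] [-3  3  3  3  3  2  2  1 -2 -5 -4 -2  2  2  2  2  2]
154 [193 134 139 139 138 138 138 142 165 192 161 129 138 138 138 138 138] [-5  1  3  3  2  2  2  1 -2 -5 -5 -1  2  2  2  2  2]
155 [209 157 128 138 138 138 138 142 163 184 152 128 138 138 138 138 138] [-6 -3  2  3  2  2  2  1 -1 -5 -6 -1  2  2  2  2  2]
```

The missing stretch is only shadowed: the neutral-coloured band of the rod goes on along rows 166–168 from column 213 to 206, as predicted, and passes the ring at column 209. So the tip is through without contact, and I'll continue along the bend.

Emit:
{"method": "send_rows", "body": {
  "deltas": [1,0,0,0.026,0,0,0,1,0,0.001,0.026,0,0,0,1,0,-0.003,0.025,0,0,0,1,0,-0.003,0.025,0,0,0]
}}

```text
clock: 10.8
tcp_pos: [0.6483, 0.0626, 0.1398]
tcp_rot: [0.634, -0.614, 0.327, -0.337]
force: [-0.5, 0.7, -2.1]
grip_width: 0.149
```

Emit:
{"method": "send_rows", "body": {
  "deltas": [1,0,-0.007,0.024,0,0,0,1,0,-0.006,0.024,0,0,0,1,0,-0.015,0.027,0,0,0,1,0,-0.015,0.027,0,0,0,1,0,0,0,0,0,0]
}}

```text
clock: 11.3
tcp_pos: [0.6594, 0.063, 0.138]
tcp_rot: [0.634, -0.614, 0.327, -0.337]
force: [0.2, -0.7, -2.0]
grip_width: 0.149
```

```bash
python3 st.py
python3 - <<'E'
from plan import *
p,r=cur()
W=[(tp,T,n) for (s,tp,T,h),n in zip(thread(.14,(0,0,0),G=48,ss=(42,50,58,66,74,82,90)),(1,2,2,2,2,2,2))]
rows(p,r,W,1,3)
E
```

```text
t 11.3 hook rel ring [  0.53  -0.07 -34.64] yaw,roll,-pitch [ -0.    -0.04 -48.03] F [ 0.23 -0.71 -2.04] M [-0.01  0.82 -0.02] 0.14873130862602985
tip [ 29.88 -15.56] clear up/low/tube [np.float64(8.144405496408167), np.float64(8.851025789340694), np.float64(20.643855369759546)]
[1, -0.001, 0.006, -0.003, -0.007, -0.009, 0.001] , 
  -> [0.6588 0.0631 0.1377]
[1, 0.0, 0.017, -0.048, -0.873, 0.0, -0.0] , 
[1, 0.0, 0.021, -0.047, -0.873, 0.001, -0.0] , 
  -> [0.6489 0.0627 0.1402]
[1, 0.0, 0.018, -0.048, -0.873, -0.0, -0.0] , 
[1, 0.0, 0.02, -0.047, -0.872, -0.0, -0.0] , 
  -> [0.6394 0.0624 0.1441]
[1, 0.0, 0.018, -0.048, -0.873, -0.0, -0.0] , 
[1, 0.0, 0.021, -0.047, -0.872, -0.0, -0.0] , 
  -> [0.6305 0.0621 0.1492]
[1, 0.0, 0.017, -0.048, -0.873, -0.0, -0.0] , 
[1, 0.0, 0.021, -0.047, -0.873, -0.0, -0.0] , 
  -> [0.6225 0.0619 0.1555]
[1, 0.0, 0.017, -0.048, -0.873, -0.0, -0.0] , 
[1, 0.0, 0.021, -0.047, -0.872, -0.0, -0.0] , 
  -> [0.6154 0.0616 0.1629]
[1, 0.0, 0.017, -0.048, -0.873, -0.0, -0.0] , 
[1, 0.0, 0.021, -0.047, -0.872, -0.0, -0.0] , 
  -> [0.6094 0.0614 0.1712]
```

Emit:
{"method": "send_rows", "body": {
  "deltas": [1,0,0.017,-0.048,-0.873,0,0,1,0,0.021,-0.047,-0.873,0,0,1,0,0.018,-0.048,-0.873,0,0,1,0,0.02,-0.047,-0.872,0,0,1,0,0,0,0,0,0]
}}

```text
clock: 11.8
tcp_pos: [0.6418, 0.0624, 0.1478]
tcp_rot: [0.675, -0.653, 0.24, -0.247]
force: [0.9, 0.1, -1.3]
grip_width: 0.15
```

Emit:
{"method": "send_rows", "body": {
  "deltas": [1,0,0.018,-0.048,-0.873,0,0,1,0,0.021,-0.047,-0.872,0,0,1,0,0.017,-0.048,-0.873,0,0,1,0,0.021,-0.047,-0.873,0,0,1,0,0,0,0,0,0]
}}

```text
clock: 12.3
tcp_pos: [0.6244, 0.0619, 0.1569]
tcp_rot: [0.703, -0.68, 0.146, -0.151]
force: [0.6, 0.4, -1.3]
grip_width: 0.147
```

Emit:
{"method": "send_rows", "body": {
  "deltas": [1,0,0.017,-0.048,-0.873,0,0,1,0,0.021,-0.047,-0.872,0,0,1,0,0.017,-0.048,-0.873,0,0,1,0,0.021,-0.047,-0.872,0,0,1,0,0,0,0,0,0]
}}

```text
clock: 12.8
tcp_pos: [0.6108, 0.0615, 0.1708]
tcp_rot: [0.717, -0.694, 0.05, -0.051]
force: [0.8, -0.3, -1.8]
grip_width: 0.146
```

```bash
python3 st.py; python3 zoom.py pics/i.png
```

```text
t 12.8 hook rel ring [  1.31  -0.05 -35.27] yaw,roll,-pitch [-0.02 -0.01 -0.13] F [ 0.75 -0.29 -1.83] M [-0.01  0.22 -0.  ] 0.14642189766724092
tip [ 35.14 -44.25] clear up/low/tube [np.float64(8.786219483122991), np.float64(8.187478901434512), np.float64(21.28210120660718)]
```

View pics/i.png

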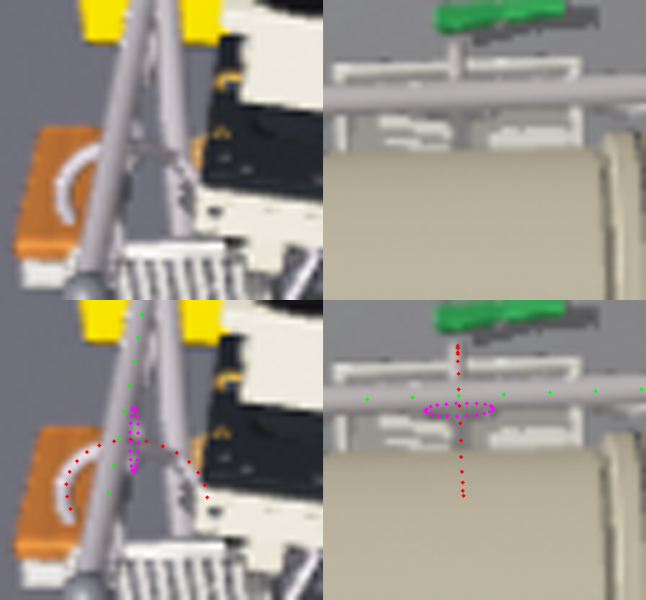

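The hook is through the ring. Its bend lies in the ring at (209,168), and its tip comes out on the far side at (197,182) in the side view and (249,133) in the top view. I'll lower it onto the ring wire.

Emit:
{"method": "send_rows", "body": {
  "deltas": [1,0,0.016,0.025,0,0,0,1,0,0.016,0.025,0,0,0,1,0,0.002,0.015,0,0,0,1,0,0,0,0,0,0]
}}

```text
clock: 13.3
tcp_pos: [0.6072, 0.0613, 0.1649]
tcp_rot: [0.717, -0.694, 0.049, -0.051]
force: [-0.2, 0.0, 2.9]
grip_width: 0.146
```

Emit:
{"method": "send_rows", "body": {
  "deltas": [1,0,0.002,0.015,0,0,0,1,0,0,0,0,0,0]
}}

```text
clock: 13.5
tcp_pos: [0.6079, 0.0614, 0.1638]
tcp_rot: [0.717, -0.694, 0.05, -0.051]
force: [2.1, 0.4, 4.4]
grip_width: 0.147
```

```bash
python3 st.py
```

```text
t 13.5 hook rel ring [ -1.59  -0.04 -42.26] yaw,roll,-pitch [-0.03 -0.02 -0.15] F [2.09 0.35 4.44] M [ 0.06 -0.5  -0.01] 0.1467934857802385
tip [ 32.24 -51.24] clear up/low/tube [np.float64(15.786888965998642), np.float64(1.187998984034282), np.float64(28.282025075979917)]
```

Emit:
{"method": "send_rows", "body": {
  "deltas": [1,0,-0.001,-0.012,0,0,0,1,0,0,0,0,0,0,1,0,0,0,0,0,0]
}}

```text
clock: 13.8
tcp_pos: [0.6074, 0.0614, 0.1644]
tcp_rot: [0.717, -0.694, 0.049, -0.051]
force: [1.6, 1.2, 3.9]
grip_width: 0.144
```

Emit:
{"method": "send_rows", "body": {
  "deltas": [1,0,-0.001,-0.015,0,0,0,1,0,0,0,0,0,0,1,0,0,0,0,0,0]
}}

```text
clock: 14.1
tcp_pos: [0.6065, 0.0613, 0.1651]
tcp_rot: [0.717, -0.694, 0.049, -0.05]
force: [2.0, -0.1, -0.1]
grip_width: 0.148
```

Emit:
{"method": "send_rows", "body": {
  "deltas": [0.4,0,0,0,0,0,0,0.4,0,0,0,0,0,0,0.4,0,0,0,0,0,0,0.4,0,0,0,0,0,0,0.4,0,0,0,0,0,0]
}}

```text
clock: 14.6
tcp_pos: [0.6068, 0.0613, 0.1655]
tcp_rot: [0.717, -0.694, 0.049, -0.05]
force: [-0.5, 0.0, -0.1]
grip_width: 0.529
```

Emit:
{"method": "send_rows", "body": {
  "deltas": [0.4,0,0,0,0,0,0,0.4,0,0,0,0,0,0,0.4,0,0,0,0,0,0,0.4,0,0,0,0,0,0]
}}

```text
clock: 15.0
tcp_pos: [0.6069, 0.0613, 0.1656]
tcp_rot: [0.717, -0.694, 0.049, -0.05]
force: [0.2, 0.2, 0.2]
grip_width: 0.598
```

```bash
python3 st.py; python3 zoom.py pics/j.png
```

```text
t 15.0 hook rel ring [ -2.49  -0.07 -40.53] yaw,roll,-pitch [-0.03 -0.02 -0.02] F [0.25 0.22 0.25] M [ 0.03  0.13 -0.03] 0.5977010831794836
tip [ 31.32 -49.58] clear up/low/tube [np.float64(14.084602250243147), np.float64(2.8474647928913015), np.float64(26.572106128829112)]
```

View pics/j.png

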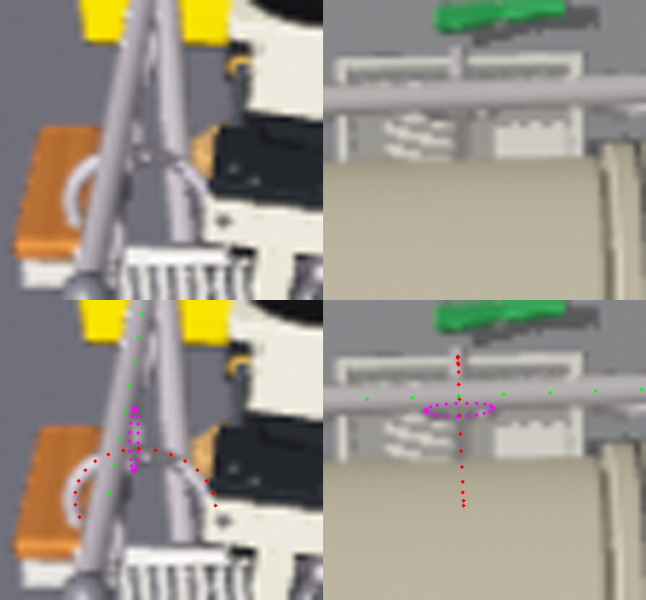

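Released. The basket hangs by its bend in the ring: tip at (198,184) in the side view, wrist force near zero, and the fingers are clear of the grip. I'll retreat along the tool axis.

Run:
```python
from plan import *
p,r=cur(); D=basketR(-.3,0)
z=r.as_matrix()[:,2]
a=p-.06*z; b=p-.14*z+np.array([-.03,0,0])
rows(p,r,[(a,r,5),(b,r,3),((.487,-.10,.34),D,6),((.4869,-.370,.28),D,8)],.4,2)
s=snap('side');t=snap('top')
for n in('side','top'): print(n,[(d['location'],round(d['p'],2)) for d in tip_of('power_top',n)[:4]])
```

```text
[0.4, 0.0, 0.0, -0.12, 0.0, 0.0, 0.0] , 
[0.4, -0.0, -0.0, -0.12, 0.0, 0.0, 0.0] , 
[0.4, -0.0, -0.0, -0.12, 0.0, 0.0, 0.0] , 
[0.4, -0.0, -0.0, -0.12, 0.0, 0.0, 0.0] , 
[0.4, -0.0, -0.0, -0.12, 0.0, 0.0, 0.0] , 
  -> [0.5985 0.0611 0.225 ]
[0.4, -0.0, 0.1, -0.28, 0.0, 0.0, 0.0] , 
[0.4, -0.0, 0.1, -0.28, 0.0, 0.0, 0.0] , 
[0.4, -0.01, 0.1, -0.28, 0.0, 0.0, 0.0] , 
  -> [0.5571 0.0608 0.304 ]
[0.4, 0.26, 0.12, -0.08, -0.29, 0.05, 0.69] , 
[0.4, 0.27, 0.1, -0.07, -0.29, 0.05, 0.69] , 
[0.4, 0.28, 0.09, -0.07, -0.29, 0.05, 0.69] , 
[0.4, 0.28, 0.07, -0.07, -0.29, 0.05, 0.69] , 
[0.4, 0.29, 0.06, -0.06, -0.29, 0.04, 0.69] , 
[0.4, 0.28, 0.05, -0.06, -0.29, 0.05, 0.7] , 
  -> [ 0.4873 -0.0997  0.3397]
[0.4, 0.32, -0.1, 0.07, -0.0, -0.0, -0.0] , 
[0.4, 0.32, -0.1, 0.08, -0.0, -0.0, -0.0] , 
[0.4, 0.32, -0.1, 0.07, -0.0, -0.0, -0.0] , 
[0.4, 0.32, -0.1, 0.08, -0.0, -0.0, -0.0] , 
[0.4, 0.33, -0.1, 0.07, -0.0, -0.0, -0.0] , 
[0.4, 0.32, -0.1, 0.08, -0.0, -0.0, -0.0] , 
[0.4, 0.33, -0.1, 0.07, -0.0, -0.0, -0.0] , 
[0.4, 0.32, -0.1, 0.08, -0.0, -0.0, -0.0] , 
  -> [ 0.4875 -0.3698  0.2798]
side [([225.2, 91.5], 0.41), ([274.4, 100.4], 0.39)]
top [([255.3, 127.7], 0.7), ([433.9, 138.2], 0.67), ([412.6, 215.3], 0.55), ([334.1, 163.8], 0.26)]
```

Emit:
{"method": "send_rows", "body": {
  "deltas": [0.4,0,0,-0.12,0,0,0,0.4,0,0,-0.12,0,0,0,0.4,0,0,-0.12,0,0,0,0.4,0,0,-0.12,0,0,0,0.4,0,0,-0.12,0,0,0]
}}

```text
clock: 15.8
tcp_pos: [0.5987, 0.0611, 0.2268]
tcp_rot: [0.717, -0.694, 0.049, -0.051]
force: [1.0, -1.5, -0.2]
grip_width: 0.6
```

Emit:
{"method": "send_rows", "body": {
  "deltas": [0.4,0,0.1,-0.28,0,0,0,0.4,0,0.1,-0.28,0,0,0,0.4,0,0.1,-0.28,0,0,0]
}}

```text
clock: 16.1
tcp_pos: [0.5564, 0.0597, 0.3057]
tcp_rot: [0.717, -0.694, 0.049, -0.05]
force: [0.1, -0.2, 0.3]
grip_width: 0.602
```

Emit:
{"method": "send_rows", "body": {
  "deltas": [1,0.26,0.12,-0.08,-0.29,0.05,0.69,1,0.27,0.1,-0.07,-0.29,0.05,0.69,1,0.28,0.09,-0.07,-0.29,0.05,0.69,1,0.28,0.07,-0.07,-0.29,0.05,0.69,1,0.29,0.06,-0.06,-0.29,0.04,0.69]
}}

```text
clock: 16.6
tcp_pos: [0.4985, -0.0756, 0.3353]
tcp_rot: [-0.615, 0.788, -0.008, 0.008]
force: [-0.1, -0.2, 0.5]
grip_width: 0.22
```

Emit:
{"method": "send_rows", "body": {
  "deltas": [1,0.28,0.05,-0.06,-0.29,0.05,0.7,1,0.32,-0.1,0.07,0,0,0,1,0.32,-0.1,0.08,0,0,0,1,0.32,-0.1,0.07,0,0,0,1,0.32,-0.1,0.08,0,0,0]
}}

```text
clock: 17.1
tcp_pos: [0.4875, -0.2362, 0.3106]
tcp_rot: [-0.593, 0.805, -0.001, 0.0]
force: [0.5, -0.5, 0.3]
grip_width: 0.006
```

Emit:
{"method": "send_rows", "body": {
  "deltas": [1,0.33,-0.1,0.07,0,0,0,1,0.32,-0.1,0.08,0,0,0,1,0.33,-0.1,0.07,0,0,0,1,0.32,-0.1,0.08,0,0,0,1,0,0,0,0,0,0]
}}

```text
clock: 17.6
tcp_pos: [0.4859, -0.3739, 0.2781]
tcp_rot: [-0.592, 0.806, 0.001, -0.001]
force: [-0.6, 0.4, -1.1]
grip_width: 0.004
```

Emit:
{"method": "send_rows", "body": {
  "deltas": [1,0,0,0,0,0,0,1,0,0,0,0,0,0]
}}

```text
clock: 17.8
tcp_pos: [0.4878, -0.3701, 0.2806]
tcp_rot: [-0.594, 0.805, -0.0, 0.0]
force: [0.2, 0.5, -0.2]
grip_width: 0.004
```

Run:
```python
from plan import *
np.set_printoptions(precision=4,suppress=True)
p,r=cur(); s=sense(); print(s['clock'],p,s['grip_width'],r.as_matrix()[:,2],s['force'])
a,b=snap('side'),snap('top')
print('tcp px',proj(a,p),proj(b,p),'button px pred',proj(a,(.4869,-.37,.23)),proj(b,(.4869,-.37,.23)))
o=[]
for m,(u,v) in((a,(235,60)),(b,(230,110))):
    w=100
    o.append(cv2.resize(m['img'][v:v+140,u:u+w] if m is a else m['img'][v:v+140,u:u+w],None,fx=4,fy=4,interpolation=cv2.INTER_CUBIC))
cv2.imwrite('pics/k.png',np.hstack(o))
```

```text
17.8 [ 0.4878 -0.3701  0.2806] 0.0043140205416687585 [ 0.0007 -0.0005 -1.    ] [ 0.2208  0.4824 -0.2461]
tcp px [276.0764  88.6733] [423.6989 213.2656] button px pred [275.6646 101.5716] [415.0014 213.7077]
```

View pics/k.png

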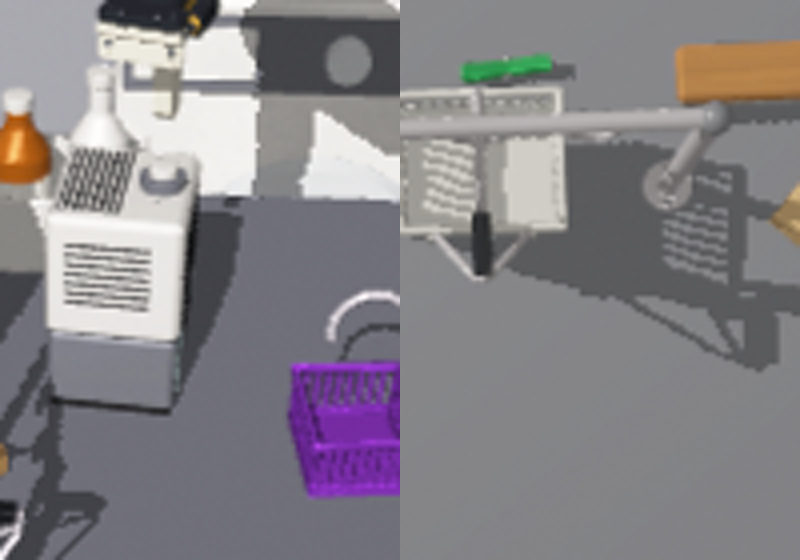

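The basket hangs in the middle ring: top view crop, grip at about (351,169). The shut fingertips stand over the power switch at (276,102) in the side view. I'll press.

Emit:
{"method": "send_rows", "body": {
  "deltas": [1,-0.003,0,0.12,0,0,0,1,-0.003,0,0.12,0,0,0,1,0,0,0.12,0,0,0,1,0,0,0.04,0,0,0,1,0,0,0,0,0,0]
}}

```text
clock: 18.4
tcp_pos: [0.487, -0.3696, 0.238]
tcp_rot: [-0.594, 0.805, 0.001, -0.0]
force: [-0.4, -0.5, -0.5]
grip_width: 0.006
```

Emit:
{"method": "send_rows", "body": {
  "deltas": [1,0,0,0.03,0,0,0,1,0,0,0,0,0,0]
}}

```text
clock: 18.6
tcp_pos: [0.4877, -0.3704, 0.2369]
tcp_rot: [-0.593, 0.805, -0.0, -0.0]
force: [0.1, 0.0, -0.6]
grip_width: 0.005
```

Emit:
{"method": "send_rows", "body": {
  "deltas": [1,0,0,0.03,0,0,0,1,0,0,0,0,0,0]
}}

```text
clock: 18.8
tcp_pos: [0.4879, -0.3705, 0.234]
tcp_rot: [-0.593, 0.805, -0.001, -0.0]
force: [-0.3, -0.7, 1.6]
grip_width: 0.007
```

Emit:
{"method": "send_rows", "body": {
  "deltas": [1,0,0,0.03,0,0,0,1,0,0,0,0,0,0]
}}

```text
clock: 19.0
tcp_pos: [0.4879, -0.3705, 0.231]
tcp_rot: [-0.593, 0.805, -0.001, -0.0]
force: [0.6, 0.0, 2.6]
grip_width: -0.0
```

Emit:
{"method": "send_rows", "body": {
  "deltas": [1,0,0,0.02,0,0,0,1,0,0,0,0,0,0]
}}

```text
clock: 19.2
tcp_pos: [0.4879, -0.3705, 0.2291]
tcp_rot: [-0.593, 0.805, -0.001, -0.0]
force: [0.9, 0.1, 4.0]
grip_width: 0.003
```

Emit:
{"method": "send_rows", "body": {
  "deltas": [1,0,0,0.02,0,0,0,1,0,0,0,0,0,0]
}}

```text
clock: 19.4
tcp_pos: [0.4879, -0.3706, 0.2282]
tcp_rot: [-0.593, 0.805, -0.001, 0.0]
force: [-1.4, 1.4, 9.8]
grip_width: 0.001
```

The force jumped from 4 N to 9.8 N and the tip stopped, so the switch has bottomed. I'll add a little more, hold, and let go.

Emit:
{"method": "send_rows", "body": {
  "deltas": [1,0,0,0.01,0,0,0,1,0,0,0,0,0,0,1,0,0,0,0,0,0]
}}

```text
clock: 19.7
tcp_pos: [0.488, -0.3706, 0.2281]
tcp_rot: [-0.593, 0.805, -0.001, 0.0]
force: [-3.2, 2.6, 13.5]
grip_width: 0.006
```

Emit:
{"method": "send_rows", "body": {
  "deltas": [1,0,0,-0.05,0,0,0,1,0,0,-0.1,0,0,0,1,0,0,-0.3,0,0,0,1,0,0,-0.3,0,0,0,1,0,0,0,0,0,0]
}}

```text
clock: 20.2
tcp_pos: [0.4888, -0.3712, 0.306]
tcp_rot: [-0.594, 0.805, -0.003, 0.001]
force: [0.4, -1.7, 1.1]
grip_width: 0.002
```

Run:
```python
from plan import *
np.set_printoptions(precision=4,suppress=True)
s=sense(); print(s['clock'],s['tcp_pos'],s['force'])
a,b=snap('side'),snap('top')
for t in('grip','bend','tip','mug','tin','clip','block','brush','softener'):
    print(t,[(n,np.round(d['location']),round(d['p'],2)) for n in('side','top') for d in tip_of(t,n)[:2]])
o=[cv2.resize(a['img'][100:260,140:300],None,fx=2.5,fy=2.5,interpolation=cv2.INTER_CUBIC),cv2.resize(b['img'][110:270,200:360],None,fx=2.5,fy=2.5,interpolation=cv2.INTER_CUBIC)]
cv2.imwrite('pics/l.png',np.hstack(o))
```

```text
20.2 [ 0.4888 -0.3712  0.306 ] [ 0.4368 -1.6747  1.0652]
grip [('side', array([347., 145.]), 0.91), ('side', array([232., 189.]), 0.7), ('top', array([251., 170.]), 0.82), ('top', array([362., 307.]), 0.69)]
bend [('side', array([329., 131.]), 0.95), ('side', array([210., 171.]), 0.57), ('top', array([365., 282.]), 0.95), ('top', array([251., 146.]), 0.71)]
tip [('side', array([198., 183.]), 0.8), ('side', array([314., 145.]), 0.68), ('top', array([250., 136.]), 0.61), ('top', array([356., 268.]), 0.58)]
mug [('side', array([284., 292.]), 0.62), ('top', array([184., 231.]), 0.72), ('top', array([252., 147.]), 0.52)]
tin [('side', array([273., 339.]), 0.69), ('top', array([143., 219.]), 0.9), ('top', array([256., 126.]), 0.62)]
clip [('side', array([184., 225.]), 0.4), ('top', array([255., 126.]), 0.46)]
block [('side', array([231., 179.]), 0.6), ('top', array([335., 163.]), 0.69), ('top', array([181., 233.]), 0.51)]
brush [('side', array([196., 185.]), 0.71), ('top', array([316., 128.]), 0.69)]
softener [('side', array([230., 176.]), 0.5), ('top', array([113., 191.]), 0.7)]
```

View pics/l.png

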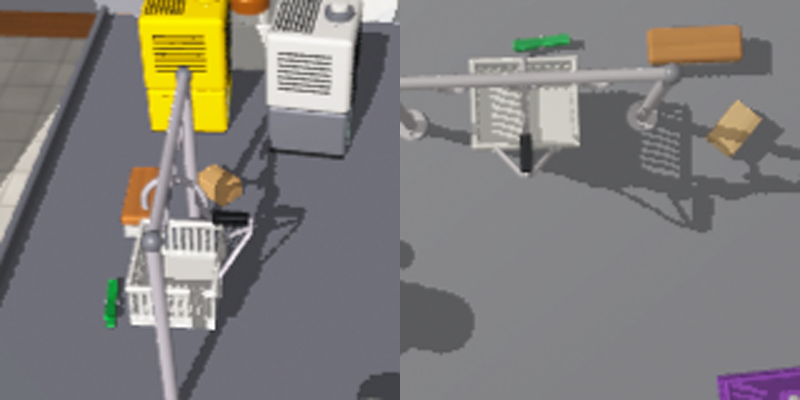

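The basket hangs level in the middle ring, and the clip, block and brush are where they were. I'll check that the basket is still, then hand in.

Emit:
{"method": "send_rows", "body": {
  "deltas": [1,0,0,0,0,0,0,1,0,0,0,0,0,0,1,0,0,0,0,0,0,1,0,0,0,0,0,0,1,0,0,0,0,0,0]
}}

```text
clock: 21.7
tcp_pos: [0.4877, -0.3702, 0.3008]
tcp_rot: [-0.593, 0.805, -0.0, -0.0]
force: [-0.4, 0.5, -0.3]
grip_width: 0.005
```

Run:
```python
from plan import *
f=[snap('side')['img'][140:240,180:250].astype(int) for _ in range(8)]
print([int(abs(x-f[0]).max()) for x in f[1:]],[round(float(abs(x-f[0]).mean()),2) for x in f[1:]],sense()['clock'],sense()['force'])
job.finish_job()
```

```text
[3, 3, 4, 3, 4, 3, 3] [0.5, 0.5, 0.5, 0.5, 0.5, 0.49, 0.49] 22.1 [ 0.73547299 -0.58983792 -0.64977375]
the job is handed in; nothing more can be done
```

The white basket hangs from the middle ring of the rail, and the dehumidifier's power switch was then pressed fully down and let go. I handed the job in at about 22 s.

- **Basket:** I took it by its grip, pitched it about 48° and fed the hook through the ring along its bend. I then levelled it, lowered it until the ring carried its weight, and released it. In the last pictures the bend lies in the ring and the tip comes out on the far side. Eight frames over about 0.4 s showed only image noise, so it hangs still.
- **Switch:** The force rose to 4 N, then jumped to 9.8 N as the tip stopped; I held it at 13.5 N and backed off. I judge "fully down" from that force and the stop, because the travel itself was not measured.
- **Other things:** In the last picture the clip, block and brush are where they were. The mug, tin and softener were only located by the networks, roughly where they started; the arm never came near them. The gripper is about 70 mm above the switch, touching nothing.

**Checks that failed or disagreed:**
- The standoff before the ring was out of reach because joint 3 was at its limit, so I started nearer to the ring.
- Partway in, the hook looked cut short in the picture. Pixel colours showed that part was only in shadow.
- Some network readings were wrong, such as the softener in the side view, so I set them aside.

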